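# Put the bench tools away in their drawer inserts

### The job

Put the four loose tools on the bench (block plane, tape measure, hole saw and triangular layout square) away: set each one in the plywood drawer insert whose pocket is cut to its outline, all the way down on the pocket's floor, the way it stands or lies now. Do not knock over the glue bottle or the jar of screws.

Things in the scene. Friction and masses are not known exactly. Their poses are not given: they have to be found in the camera images.
- block_plane: Grey metal block plane with a brass front knob, sole down, 120 mm long (its x), 40 mm wide (its y), about 0.45 kg. Grip across the 40 mm: its straight sides are 28 mm high from x -50 to 38 mm (12 mm beyond); iron, lever cap and knob stay inside the width and reach 48 mm high. Origin: centre of the sole; x to the nose, z up.
- tape_measure: Grey plastic tape measure standing on its flat base, 78 mm long (its x, mouth with steel hook towards +x), 42 mm wide (its y), 67 mm high, round-backed above 30 mm, about 0.3 kg. Grip across the 42 mm. Origin: centre of its underside; z up.
- hole_saw: Dark steel hole saw (pilot drill taken out) standing on its teeth: cup 60 mm in diameter and 42 mm high, on top of it a nut 26 mm in diameter up to 52 mm, and a shank 11 mm in diameter up to 92 mm, which makes a good grip. About 0.22 kg. Origin: centre of its underside; z is the upward axis; round.
- layout_square: Aluminium square lying flat: 5 mm thick right-angled triangle, legs 105 mm along its x and y, with a fence 10 mm thick, 26 mm high standing along the x leg: grip there. About 0.15 kg. Origin on the underside: right-angled corner at (-58, -58) mm, sharp tips at (47, -58) and (-58, 47), fence x -58 to 47, y -58 to -48. z up.
- insert_plane: Fixed insert, 150 x 150 x 10 mm: dark hardboard base 4 mm, light plywood 6 mm on top. Its pocket, 6 mm deep, floor 4 mm above the bench: a long rectangle 136 mm (x) by 56 mm (y) about the centre, for the block plane. Origin: centre of its underside; z up. The plane fits either way round.
- insert_tape: Fixed insert, 150 x 150 x 10 mm: dark hardboard base 4 mm, light plywood 6 mm on top. Its pocket, 6 mm deep, floor 4 mm above the bench: a shorter rectangle 94 mm (x) by 58 mm (y) about the centre, for the tape measure. Origin: centre of its underside; z up. The tape measure fits either way round.
- insert_saw: Fixed insert, 150 x 150 x 10 mm: dark hardboard base 4 mm, light plywood 6 mm on top. Its pocket, 6 mm deep, floor 4 mm above the bench: a circle 76 mm in diameter about the centre, for the hole saw. Origin: centre of its underside; z up.
- insert_square: Fixed insert, 150 x 150 x 10 mm: dark hardboard base 4 mm, light plywood 6 mm on top. Its pocket, 6 mm deep, floor 4 mm above the bench: a triangle, 132 mm legs along x and y, right angle at (-66, -66) mm, tips (66, -66) and (-66, 66), for the layout square. Origin: centre of its underside; z up. The square is central in it (8 mm gap all round) when origins and x axes coincide.
- glue_bottle: Yellow plastic glue bottle, 56 mm in diameter, 162 mm high with a nozzle, standing loose to the left; leave it standing. Origin: centre of its underside; z up.
- screw_jar: Glass jar of screws with a steel lid, 63 mm in diameter, 76 mm high, standing loose to the right; leave it standing. Origin: centre of its underside; z up.
Mind the look-alikes: they are no part of the job. Leave any blue look-alike of the tape_measure alone.

How it is judged (in metres and radians):
At the end, for the whole second after the job is handed in: Each tool rests, let go, on the floor of its own insert's pocket: underside under 7 mm above the insert's, upright or flat within 0.06 rad, origin within 13 mm (plane, tape), 11 mm (saw) or 24 mm (square) of the insert's centre, x axis along the insert's x within 0.3 rad (not the saw) (horizontal distance between block_plane and insert_plane below 0.013 m and z of block_plane in the frame of insert_plane below 0.007 m and angle between each of block_plane, tape_measure, hole_saw, layout_square's own z axis and vertical below 0.06 rad and linear speed of each of block_plane, tape_measure, hole_saw, layout_square below 0.02 m/s and angular speed of each of block_plane, tape_measure, hole_saw, layout_square below 0.2 rad/s and angle between the x axis of block_plane and the x axis of insert_plane, either way round below 0.3 rad and horizontal distance between tape_measure and insert_tape below 0.013 m and z of tape_measure in the frame of insert_tape below 0.007 m and angle between the x axis of tape_measure and the x axis of insert_tape, either way round below 0.3 rad and horizontal distance between hole_saw and insert_saw below 0.011 m and z of hole_saw in the frame of insert_saw below 0.007 m and horizontal distance between layout_square and insert_square below 0.024 m and z of layout_square in the frame of insert_square below 0.007 m and angle between the x axis of layout_square and the x axis of insert_square, either way round below 0.3 rad); the robot touches nothing.
It fails at once if the glue bottle is knocked over (angle between glue_bottle's own z axis and vertical above 0.5 rad).
It fails at once if the jar of screws is knocked over (angle between screw_jar's own z axis and vertical above 0.5 rad).
It also fails if it takes over 112 s, if anything falls off the work surface, if the arm or the gripper's body presses on something with over 40 N, if the wrist force passes 120 N, or if a joint passes its speed limit or range.

### The arm

A 6-joint arm with a two-finger parallel gripper is mounted at the origin on the work surface. World frame = base frame: x ahead of the robot, y to its left, z up, the work surface at z = 0. Lengths are in mm, angles in rad, forces in N, time in s.
With the tool pointing down it reaches from about 300 to 775 mm from the base axis. Payload 14.6 kg.
Tool frame: the origin (TCP) lies between the finger pads; the fingertips stand 22 mm ahead of it and the grasp point (between the pads) lies 3 mm ahead of it (finger_overhang is the distance from the TCP to the fingertips, in mm); z points along the fingers, y is the direction in which the jaws open and shut (so a half turn about z gives the same grasp; the last joint's range is limited). The gripper opens to 94 mm and grips with 3 to 60 N. Pads are 16 mm wide; open, the fingers measure 119 mm over their backs; the gripper's body (75 mm by 177 mm) begins 78 mm behind the grasp point.
Start: joints at [-1.39, 0.3, 1.521, -0, 1.321, -0.067], TCP at [134.893, -533.192, 227.446] pointing down, gripper open.
Joint ranges: [-3.03, 3.03], [-0.79, 2.21], [0.23, 2.52], [-1.04, 4.18], [0, 3.07], [-2.55, 2.55]. Speed limits (rad/s): [2.22, 2.22, 2.57, 3.14, 3.14, 3.14].

### API

Orientations are given as [roll, pitch, yaw] about the fixed x, y, z axes, in that order (R = Rz(yaw) Ry(pitch) Rx(roll)).
In Python, from cell import * gives the robot as it stands.
- The arm moves only by the tool jog_arm, never from a script. Its argument "increments" is a list of rows, each a list of 7 numbers: the shift along the tool's x, y, z in cm, then the turn, a rotation vector about the tool's x, y, z in degrees, then the finger opening in cm, from 0 to 9.4. In form: [[x, y, z, wx, wy, wz, grip], ...]. A call has 1 to 20 rows; each row shifts and turns the commanded pose from where the row before left it, along the tool's axes as they then stand; what a row does not reach is not made up. A row lasts 1/8 s, in which the tool goes at most 62.5 mm and 10.7 degrees, less where a joint would pass 70% of its speed; a pose out of reach is approached as far as the arm can. A call is refused whole if a number of a shift passes 6.25 or a number of a turn 10.7, either way. A call with a gripper value outside its range is refused whole. The fingers move at their own pace and stop on an object; "squeeze" is the grip in N (left out, the last holds). Time passes only in rows, so rows that do not move let the fingers close. It gives the time, the measured TCP pose, the force and the opening at its end, in the units of the state.
- read_state(): the state, without advancing time (a new reading comes with each control period).
- camera(name): name is "side" or "top" or "wrist"; returns a dict with "image" (420x560x3 uint8, red, green, blue), "K" (3x3 intrinsics, pixels), "rvec" (rotation vector, rad) and "tvec" (3), from world to camera coordinates, as OpenCV has them. Camera axes: x right, y down, z forward; pixel columns grow to the right and rows downward; lengths in mm; the calibration is good to about 2 mm. A picture is of the moment at which its call begins. There is no depth.
- sign_off(): hands the job in, once; it reports no verdict.
Trained networks look in a picture, given as the dict that the camera call returned (one of the last four; its "shot" number tells which), for a name from the list of things; names that differ only in an ending like _2 or _b are one class to them, and where a whole thing is asked for, a point or a joint stands for the part that bears it (a point fixed in the world has none). Each returns a list of dicts, best first, with "conf" (0 to 1); they miss things now and then, are a little off and sometimes report something else, mostly with a low value. They report only what shows in the picture. A call takes as long as a camera call. They do not tell look-alikes from the thing itself.
- recognise(picture, name): "centre" ([x, y, z] in mm, in the coordinates of the camera as it stood for that picture, good to about 4 mm: the middle of the surface that is visible of it).
- regions_of(picture, name): "mask" (420x560 bool, what is visible of it).
The state is a dict: "clock": time; "joints": joint angles; "qd": joint speeds; "effort": joint torques, N m; "eef_pos": TCP position; "eef_rot": TCP orientation; "wrist_force": force on the tool from outside, world axes, zero at the start; "moment": the same for the moment, N m; "finger_gap": finger opening in mm.
Only numpy, scipy, OpenCV 4.12 (cv2) and the standard library are available. Lean on these libraries where they do the work, as an engineer would, in place of code of your own. Each camera call takes 0.05 s, during which the arm holds its last target.

## Working session

There is one attempt and no reset: what is moved stays moved. The work goes in short steps, Python scripts to look and compute and a tool call to move; the robot and the scene stay as the last step left them, time stands still between calls to the robot, and variables do not carry over. Pictures are saved under pics/ and viewed, and the job is handed in when it is done.

Besides the shell and the picture viewer there is one more tool, called after "Call:" as name(argument=value, ...) on one line, values as JSON. jog_arm: Moves the arm, as the interface text tells. Its arguments: {"type":"object","properties":{"increments":{"type":"array"},"squeeze":{"type":"number"}},"required":["increments"]}

```bash
ls; mkdir -p pics; cat > h.py <<'E'
from cell import *
import numpy as np, cv2
def save(p,n):
    cv2.imwrite('pics/'+n+'.png',p['image'][:,:,::-1])
def world(p,c):
    R,_=cv2.Rodrigues(np.array(p['rvec'],float)); return R.T@(np.array(c,float)-np.array(p['tvec'],float).ravel())
def unproj(p,uv,z):
    R,_=cv2.Rodrigues(np.array(p['rvec'],float)); t=np.array(p['tvec'],float).ravel()
    uv=np.atleast_2d(np.array(uv,float)); d=(np.linalg.inv(p['K'])@np.c_[uv,np.ones(len(uv))].T).T@R
    C=-R.T@t; s=(z-C[2])/d[:,2]; return C+d*s[:,None]
def proj(p,X):
    return cv2.projectPoints(np.array(X,float).reshape(-1,1,3),np.array(p['rvec'],float),np.array(p['tvec'],float),np.array(p['K'],float),None)[0].reshape(-1,2)
E
python3 - <<'E'
from h import *
s=read_state(); print(s)
for n in ['top','side']:
    p=camera(n); save(p,n+'0')
    R,_=cv2.Rodrigues(np.array(p['rvec'],float)); print(n,-R.T@np.array(p['tvec']).ravel(), p['K'][0][0])
    for o in ['block_plane','tape_measure','hole_saw','layout_square','insert_plane','insert_tape','insert_saw','insert_square','glue_bottle','screw_jar']:
        print(o,[(np.round(world(p,r['centre'])).tolist(),round(r['conf'],2)) for r in recognise(p,o)])
E
```

```text
pics
{'clock': 0.0, 'joints': array([-1.38961315e+00,  3.00491317e-01,  1.52159539e+00, -3.84044457e-06,
        1.32070536e+00, -6.66471006e-02]), 'qd': array([-0.00141392, -0.00043063,  0.00067956,  0.00070823,  0.00152659,
       -0.00075704]), 'effort': array([ 2.57805994e-03, -5.31800795e+01, -3.52732444e+01,  7.09005701e-02,
        2.44830572e-02, -1.25249289e-04]), 'eef_pos': array([ 134.84256372, -532.96188787,  226.86917628]), 'eef_rot': array([-3.14039566e+00, -7.61664367e-05,  2.47831189e-01]), 'wrist_force': array([-0.17599083, -0.15219287,  0.1040912 ]), 'moment': array([-0.02223288, -0.0120205 ,  0.02193363]), 'finger_gap': 93.90172134021158}
top [ 375.22856038  -13.21936151 1583.61005848] 437.3918641813847
block_plane [([419.0, -306.0, 23.0], 0.87)]
tape_measure [([423.0, 289.0, 57.0], 0.87), ([314.0, 218.0, 63.0], 0.59)]
hole_saw [([431.0, -77.0, 40.0], 0.65)]
layout_square [([413.0, 81.0, 3.0], 0.57), ([431.0, -78.0, 38.0], 0.29)]
insert_plane [([620.0, -310.0, 12.0], 0.79)]
insert_tape [([624.0, 121.0, 11.0], 0.76)]
insert_saw [([618.0, 310.0, 12.0], 0.63)]
insert_square [([607.0, -112.0, 9.0], 0.63)]
glue_bottle [([543.0, 501.0, 119.0], 0.72)]
screw_jar [([573.0, -486.0, 72.0], 0.63)]
side [-24.64890129 974.00359586 844.70660491] 482.6042928590552
block_plane [([409.0, -292.0, 24.0], 0.65)]
tape_measure [([311.0, 246.0, 44.0], 0.85), ([408.0, 313.0, 45.0], 0.81)]
hole_saw [([432.0, -63.0, 40.0], 0.84)]
layout_square [([413.0, 78.0, 4.0], 0.68)]
insert_plane [([623.0, -302.0, 11.0], 0.9), ([612.0, 318.0, 9.0], 0.24)]
insert_tape [([620.0, 124.0, 11.0], 0.65)]
insert_saw [([609.0, 317.0, 8.0], 0.66)]
insert_square [([604.0, -103.0, 12.0], 0.6), ([409.0, -296.0, 24.0], 0.23)]
glue_bottle [([531.0, 531.0, 89.0], 0.76), ([605.0, -102.0, 13.0], 0.32)]
screw_jar [([570.0, -469.0, 47.0], 0.75), ([624.0, -303.0, 6.0], 0.61)]
```

View pics/top0.png

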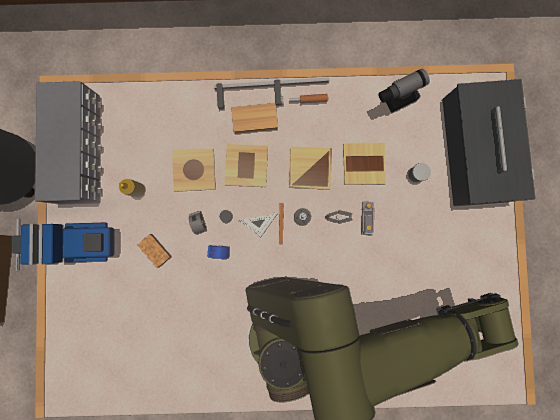

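View pics/side0.png

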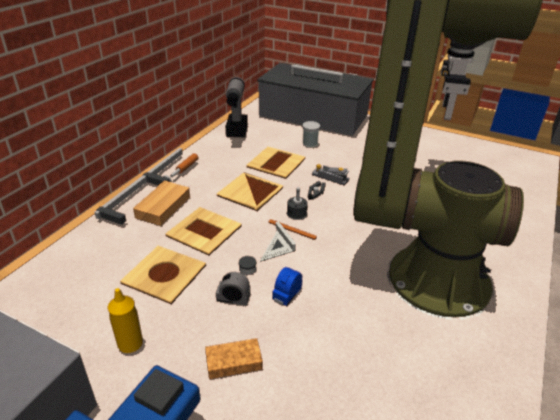

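```bash

python3 - <<'E'
from h import *
p=camera('top')
im=p['image'][130:280,165:435]
cv2.imwrite('pics/topz.png',cv2.resize(im[:,:,::-1],None,fx=2.96,fy=2.96,interpolation=cv2.INTER_CUBIC))
for o in ['insert_plane','insert_tape','insert_saw','insert_square','block_plane','tape_measure','layout_square']:
    for r in regions_of(p,o)[:2]:
        m=r['mask'].astype(np.uint8); c=max(cv2.findContours(m,0,2)[0],key=cv2.contourArea)
        b=cv2.boxPoints(cv2.minAreaRect(c)); w=unproj(p,b,10)
        print(o,round(r['conf'],2),m.sum(),np.round(w[:,:2].mean(0)),np.round(w[:,:2]).tolist(),'edge ang',np.round([np.degrees(np.arctan2(*(w[1]-w[0])[[1,0]]))%180]))
w=camera('wrist'); save(w,'w0')
R,_=cv2.Rodrigues(np.array(w['rvec'],float)); print(-R.T@np.array(w['tvec']).ravel(),R, w['K'])
E
```

```text
insert_plane 0.87 1691 [ 621. -310.] [[700.0, -239.0], [696.0, -388.0], [542.0, -381.0], [546.0, -233.0]] edge ang [88.]
insert_tape 0.94 1705 [624. 120.] [[555.0, 200.0], [705.0, 190.0], [694.0, 40.0], [543.0, 50.0]] edge ang [176.]
insert_saw 0.67 329 [422. 301.] [[452.0, 341.0], [469.0, 286.0], [391.0, 262.0], [375.0, 316.0]] edge ang [107.]
insert_saw 0.64 1756 [612. 311.] [[690.0, 388.0], [686.0, 231.0], [533.0, 234.0], [537.0, 389.0]] edge ang [88.]
insert_square 0.9 1685 [ 608. -112.] [[537.0, -32.0], [688.0, -42.0], [679.0, -192.0], [528.0, -181.0]] edge ang [176.]
block_plane 0.57 398 [ 421. -311.] [[479.0, -292.0], [478.0, -335.0], [363.0, -331.0], [364.0, -288.0]] edge ang [88.]
tape_measure 0.83 286 [315. 226.] [[339.0, 265.0], [337.0, 187.0], [291.0, 187.0], [293.0, 266.0]] edge ang [88.]
tape_measure 0.65 275 [419. 300.] [[447.0, 337.0], [464.0, 289.0], [391.0, 264.0], [375.0, 312.0]] edge ang [109.]
layout_square 0.86 400 [404.  73.] [[425.0, 143.0], [449.0, 16.0], [383.0, 3.0], [359.0, 129.0]] edge ang [101.]
layout_square 0.7 224 [434. -78.] [[464.0, -50.0], [462.0, -107.0], [405.0, -106.0], [406.0, -48.0]] edge ang [88.]
[ 206.37698693 -515.43460366  383.93350514] [[ 2.45021747e-01 -9.69517577e-01  1.02564802e-04]
 [-9.37129400e-01 -2.36809313e-01  2.56339301e-01]
 [-2.48501170e-01 -6.29048199e-02 -9.66586857e-01]] [[367.26568572   0.         280.30610621]
 [  0.         367.26568572 209.18239951]
 [  0.           0.           1.        ]]
```

View pics/topz.png

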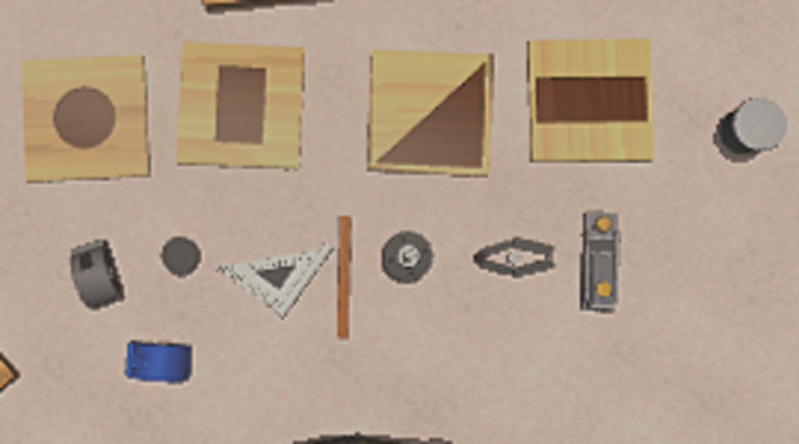

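View pics/w0.png

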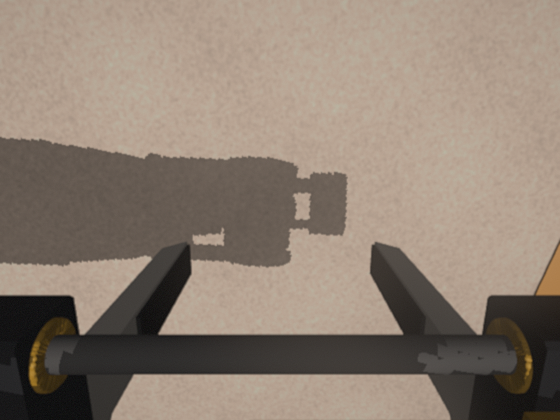

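Call:
jog_arm(increments=[[0, 0, 0, 0, 0, 7.1, 9.4], [0, 0, 0, 0, 0, 7.1, 9.4], [3, -2.7, -0.6, 0, 0, 0, 9.4], [3, -2.7, -0.6, 0, 0, 0, 9.4], [3, -2.7, -0.6, 0, 0, 0, 9.4], [3, -2.7, -0.6, 0, 0, 0, 9.4], [3, -2.7, -0.6, 0, 0, 0, 9.4], [3, -2.7, -0.6, 0, 0, 0, 9.4], [3, -2.7, -0.6, 0, 0, 0, 9.4], [3, -2.7, -0.6, 0, 0, 0, 9.4], [3, -2.7, -0.6, 0, 0, 0, 9.4], [3, -2.7, -0.6, 0, 0, 0, 9.4], [3, -2.7, -0.6, 0, 0, 0, 9.4], [1.5, -1.3, -0.6, 0, 0, 0, 9.4], [0, 0, 0, 0, 0, 0, 9.4], [0, 0, 0, 0, 0, 0, 9.4]])

```text
clock: 3.55
eef_pos: [479.2, -223.9, 299.2]
eef_rot: [3.142, 0.0, -0.001]
wrist_force: [0.2, 0.3, 0.6]
finger_gap: 94.1
```

```bash

cat >> h.py <<'E'
from scipy.spatial.transform import Rotation as Ro
def plan(tgt,yaw,n,cur=None):
    """print n equal rows (cm,deg) from current pose to target xyz mm, yaw deg, tool down"""
    s=read_state(); P=np.array(s['eef_pos'],float); R=Ro.from_euler('xyz',s['eef_rot'])
    if cur is not None: P=np.array(cur[:3],float); R=Ro.from_euler('xyz',[np.pi,0,np.radians(cur[3])])
    T=Ro.from_euler('xyz',[np.pi,0,np.radians(yaw)])
    w=(R.inv()*T).as_rotvec()/n
    A=sum((R*Ro.from_rotvec(w*k)).as_matrix() for k in range(n))
    sh=np.linalg.solve(A,np.array(tgt)-P)
    print(n,'rows',np.round(sh/10,2).tolist(),np.round(np.degrees(w),2).tolist(),'mm/row',round(np.linalg.norm(sh),1))
E
python3 - <<'E'
from h import *
s=read_state(); print(s['clock'],s['eef_pos'],s['eef_rot'],s['joints'])
w=camera('wrist'); save(w,'w1'); np.save('w1.npy',w,allow_pickle=True)
E
```

```text
3.55 [ 479.24513027 -223.92168598  299.23843297] [ 3.14157396e+00  4.47865546e-04 -6.81185282e-04] [-5.06232034e-01  2.07126916e-01  1.47067481e+00 -2.34587791e-04
  1.46417371e+00  1.06527048e+00]
```

View pics/w1.png

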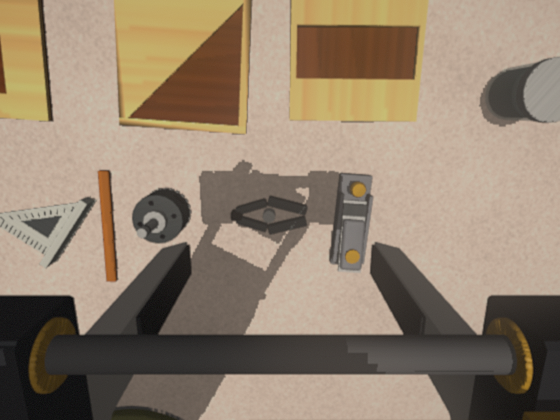

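Call:
jog_arm(increments=[[0.1, -4.7, 0, 0, 0, 0, 9.4], [0.1, -4.7, 0, 0, 0, 0, 9.4], [0, -4.7, 0, 0, 0, 0, 9.4], [0, -4.7, 0, 0, 0, 0, 9.4], [0, -4.7, 0, 0, 0, 0, 9.4], [0, -4.7, 0, 0, 0, 0, 9.4], [0, -4.7, 0, 0, 0, 0, 9.4], [0, -4.7, 0, 0, 0, 0, 9.4], [0, -4.7, 0, 0, 0, 0, 9.4], [0, 0, 0, 0, 0, 0, 9.4], [0, 0, 0, 0, 0, 0, 9.4]])

```text
clock: 4.97
eef_pos: [482.0, 198.8, 299.3]
eef_rot: [3.141, 0.0, -0.001]
wrist_force: [0.1, 0.2, -0.1]
finger_gap: 94.0
```

```bash

python3 - <<'E'
from h import *
s=read_state(); print(s['clock'],s['eef_pos'],s['eef_rot'],s['joints'])
w=camera('wrist'); save(w,'w2'); np.save('w2.npy',w,allow_pickle=True)
E
```

```text
4.975 [482.01080928 198.77118837 299.32506491] [ 3.14129136e+00  1.95822195e-04 -7.61460667e-04] [ 3.20984146e-01  1.89447578e-01  1.49151170e+00 -2.25266687e-04
  1.46091443e+00  1.89256664e+00]
```

View pics/w2.png

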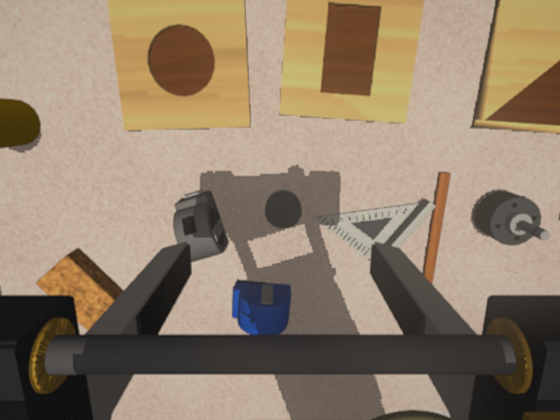

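```bash

cat > fit.py <<'E'
from h import *
def pocket(p,seed,z=10):
    im=cv2.cvtColor(p['image'],cv2.COLOR_RGB2HSV)
    V=im[:,:,2].astype(int); 
    m=((V<135)&(im[:,:,1]>110)).astype(np.uint8)
    n,l,st,c=cv2.connectedComponentsWithStats(m)
    k=l[seed[1],seed[0]]; mm=(l==k).astype(np.uint8)
    c=max(cv2.findContours(mm,0,1)[0],key=cv2.contourArea)[:,0]
    return c,k,V[seed[1],seed[0]]
def wmm(p,c,z=10):
    return unproj(p,c,z)[:,:2]
if __name__=='__main__':
    a=np.load('w1.npy',allow_pickle=True).item(); b=np.load('w2.npy',allow_pickle=True).item()
    for nm,p,s in [('plane',a,(357,52)),('square',a,(215,80)),('saw',b,(182,60)),('tape',b,(350,50))]:
        c,k,v=pocket(p,s); w=wmm(p,c).astype(np.float32)
        print(nm,k,v,len(c))
        if nm=='square':
            ar,t=cv2.minEnclosingTriangle(w.reshape(-1,1,2)); t=t[:,0]; print(t, [np.linalg.norm(t[i]-t[i-1]) for i in range(3)])
        elif nm=='saw': print(cv2.fitEllipse(w))
        else:
            r=cv2.minAreaRect(w); print(r)
E
python3 fit.py
```

```text
plane 4 103 344
((618.008056640625, -310.6658020019531), (135.1199493408203, 55.499385833740234), 89.94461059570312)
square 3 113 353
[[ 546.8446    -44.929783]
 [ 668.0959   -183.09998 ]
 [ 538.1144   -174.03285 ]] [np.float32(129.39792), np.float32(183.82838), np.float32(130.29736)]
saw 3 103 196
((611.9847412109375, 311.00665283203125), (74.15327453613281, 74.374267578125), 82.14595794677734)
tape 2 106 275
((623.0400390625, 120.01431274414062), (58.07953643798828, 93.86498260498047), 86.03455352783203)
```

```bash

cat > tools.py <<'E'
from h import *
from scipy.optimize import minimize
def box(x0,x1,y0,y1,z0,z1): return np.array([[x,y,z] for x in(x0,x1) for y in(y0,y1) for z in(z0,z1)],float)
def cyl(r,z0,z1): 
    t=np.linspace(0,2*np.pi,40,endpoint=False); return np.vstack([np.c_[r*np.cos(t),r*np.sin(t),0*t+z] for z in(z0,z1)])
tt=np.linspace(0,np.pi,20)
M={'block_plane':[box(-60,60,-20,20,0,12),box(-50,38,-20,20,0,28)],
'tape_measure':[np.vstack([box(-39,39,-21,21,0,30),np.vstack([np.c_[39*np.cos(tt),0*tt+y,30+37*np.sin(tt)] for y in(-21,21)])])],
'hole_saw':[cyl(30,0,42),cyl(13,42,52),cyl(5.5,52,92)],
'layout_square':[np.array([[x,y,z] for x,y in((-58,-58),(47,-58),(-58,47)) for z in(0,5)],float),box(-58,47,-58,-48,0,26)]}
def sil(p,name,q,S=4,dz=0):
    m=np.zeros((420*S,560*S),np.uint8); c,s=np.cos(q[2]),np.sin(q[2])
    for X in M[name]:
        Y=np.c_[X[:,0]*c-X[:,1]*s+q[0],X[:,0]*s+X[:,1]*c+q[1],X[:,2]+dz]
        h=cv2.convexHull(np.round((proj(p,Y)+.5)*S-.5).astype(np.int32)); cv2.fillConvexPoly(m,h,1)
    return m
def fit(p,mask,name,q0,S=4,dz=0):
    mk=mask.astype(np.uint8)
    cs=cv2.findContours(mk,0,2)[0]; f=np.zeros_like(mk); cv2.drawContours(f,[max(cs,key=cv2.contourArea)],-1,1,-1)
    F=cv2.resize(f,None,fx=S,fy=S,interpolation=cv2.INTER_NEAREST)
    def cost(v):
        m=sil(p,name,[v[0],v[1],v[2]/50],S,dz); return 1-(m&F).sum()/max(1,(m|F).sum())
    v0=np.array([q0[0],q0[1],q0[2]*50])
    r=minimize(cost,v0,method='Nelder-Mead',options=dict(initial_simplex=[v0,v0+[12,0,0],v0+[0,12,0],v0+[0,0,8]],xatol=.1,fatol=1e-4))
    return [r.x[0],r.x[1],r.x[2]/50],1-r.fun
def overlay(p,name,q,fn,dz=0):
    m=sil(p,name,q,4,dz); im=cv2.resize(p['image'],None,fx=4,fy=4,interpolation=cv2.INTER_CUBIC)[:,:,::-1].copy()
    cs=cv2.findContours(m,0,1)[0]; cv2.drawContours(im,cs,-1,(0,255,0),1)
    b=cv2.boundingRect(np.vstack(cs)); x0=max(0,b[0]-60);y0=max(0,b[1]-60)
    return cv2.resize(im[y0:b[1]+b[3]+60,x0:b[0]+b[2]+60],(395,295))
E
cat > t1.py <<'E'
from tools import *
a=np.load('w1.npy',allow_pickle=True).item(); b=np.load('w2.npy',allow_pickle=True).item()
tiles=[]
for nm,p,q0 in [('block_plane',a,(421,-308,0)),('hole_saw',a,(431,-77,0)),('layout_square',a,(405,73,-.63)),('tape_measure',b,(421,297,.3))]:
    best=None
    for r in regions_of(p,nm):
        q,i=fit(p,r['mask'],nm,q0)
        print(nm,round(r['conf'],2),np.round(q,3),'deg',round(np.degrees(q[2]),1),'iou',round(i,3))
        if best is None or i>best[1]: best=(q,i)
    tiles.append(overlay(p,nm,best[0],''))
cv2.imwrite('pics/ov1.png',np.vstack([np.hstack(tiles[:2]),np.hstack(tiles[2:])]))
E
python3 t1.py
```

```text
block_plane 0.87 [ 4.17107e+02 -3.13439e+02 -6.10000e-02] deg -3.5 iou 0.932
hole_saw 0.85 [ 4.30754e+02 -7.98230e+01  1.16000e-01] deg 6.6 iou 0.971
layout_square 0.6 [442.919  84.093  -0.649] deg -37.2 iou 0.966
tape_measure 0.91 [4.21e+02 2.97e+02 3.00e-01] deg 17.2 iou 0.0
tape_measure 0.67 [4.21088e+02 2.95240e+02 2.50000e-01] deg 14.3 iou 0.9
tape_measure 0.28 [4.21e+02 2.97e+02 3.00e-01] deg 17.2 iou 0.0
```

View pics/ov1.png

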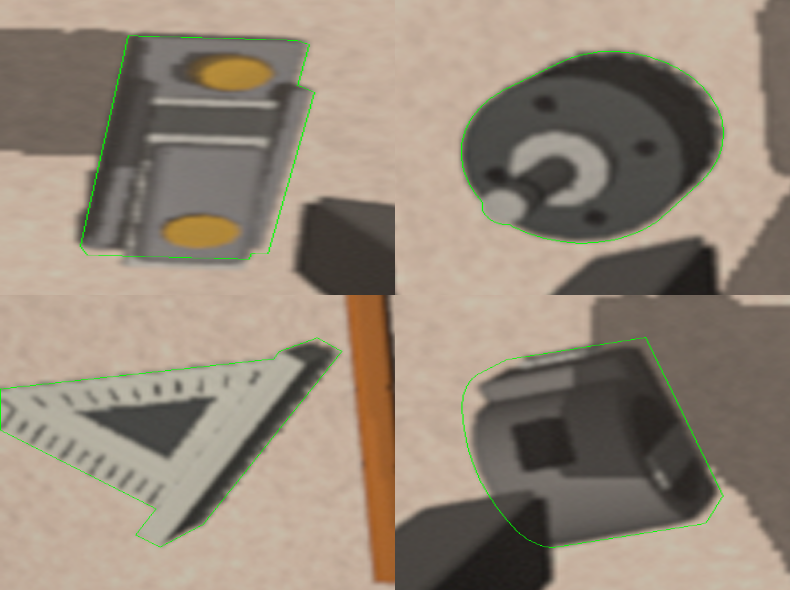

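Call:
jog_arm(increments=[[-2.5, -2.4, 2, 0, 0, 0, 9.4], [-2.5, -2.4, 2, 0, 0, 0, 9.4], [-2.5, -2.5, 2, 0, 0, 0, 9.4], [-2.7, -2.5, 2, 0, 0, 0, 9.4], [0, 0, 0, 0, 0, 0, 9.4], [0, 0, 0, 0, 0, 0, 9.4]])

```text
clock: 5.98
eef_pos: [380.5, 297.5, 220.0]
eef_rot: [-3.141, -0.001, -0.0]
wrist_force: [-0.6, 0.6, -0.8]
finger_gap: 94.1
```

```bash

python3 - <<'E'
from tools import *
w=camera('wrist'); save(w,'w3'); np.save('w3.npy',w,allow_pickle=True)
s=read_state(); print(s['eef_pos'])
for r in regions_of(w,'tape_measure'):
    m=r['mask']; print(r['conf'],m.sum(),np.argwhere(m).mean(0)[::-1])
    q,i=fit(w,m,'tape_measure',(421,297,.3)); print(q,i)
    if i>.5: cv2.imwrite('pics/ov3.png',overlay(w,'tape_measure',q,''))
E
```

```text
[380.7323604  297.34789895 220.08417989]
0.83 4001 [280.60609848 148.7348163 ]
[np.float64(420.74059880719847), np.float64(296.08025235225466), np.float64(0.2991311338135562)] 0.9360770319688569
```

View pics/w3.png

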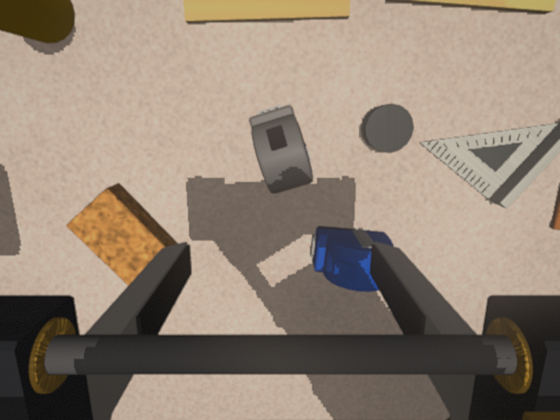

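View pics/ov3.png

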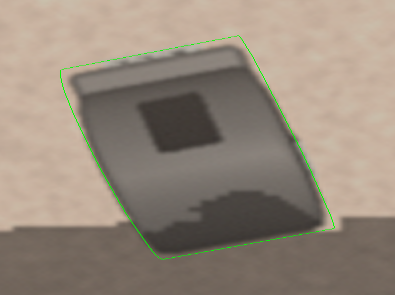

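```bash

python3 - <<'E'
from h import *
plan([420.7,296.1,120],17.1,4)
plan([420.7,296.1,38],17.1,4,cur=[420.7,296.1,120,17.1])
E
```

```text
4 rows [0.99, 0.14, 2.5] [-0.01, -0.02, -4.29] mm/row 26.9
4 rows [0.0, -0.0, 2.05] [0.0, 0.0, 0.0] mm/row 20.5
```

Call:
jog_arm(increments=[[1, 0.1, 2.5, 0, 0, -4.3, 9.4], [1, 0.1, 2.5, 0, 0, -4.3, 9.4], [1, 0.2, 2.5, 0, 0, -4.3, 9.4], [1, 0.2, 2.5, 0, 0, -4.3, 9.4], [0, 0, 2.1, 0, 0, 0, 9.4], [0, 0, 2.1, 0, 0, 0, 9.4], [0, 0, 2.1, 0, 0, 0, 9.4], [0, 0, 1.9, 0, 0, 0, 9.4], [0, 0, 0, 0, 0, 0, 9.4], [0, 0, 0, 0, 0, 0, 7], [0, 0, 0, 0, 0, 0, 3], [0, 0, 0, 0, 0, 0, 3], [0, 0, 0, 0, 0, 0, 3], [0, 0, 0, 0, 0, 0, 3]], squeeze=30)

```text
clock: 7.82
eef_pos: [420.4, 296.4, 37.5]
eef_rot: [-3.142, -0.0, 0.3]
wrist_force: [-0.9, -0.3, -0.5]
finger_gap: 47.0
```

```bash

python3 - <<'E'
from h import *
s=read_state();print(s['eef_pos'],s['eef_rot'],s['finger_gap'],s['wrist_force'])
p=list(s['eef_pos'])
plan([420.7,296.1,110],17.1,3)
plan([623,120,110],-4,8,cur=[420.7,296.1,110,17.1])
E
```

```text
[420.37354136 296.38864228  37.54018001] [-3.14155177e+00 -1.41063274e-04  3.00182518e-01] 47.01887572378352 [-0.88042281 -0.28965738 -0.51976733]
3 rows [0.01, 0.01, -2.42] [-0.0, -0.0, 0.03] mm/row 24.2
8 rows [2.22, 2.54, 0.0] [-0.0, -0.0, 2.64] mm/row 33.7
```

Call:
jog_arm(increments=[[0, 0, 0, 0, 0, 0, 3], [0, 0, 0, 0, 0, 0, 3], [0, 0, 0, 0, 0, 0, 3], [0, 0, -2.4, 0, 0, 0, 3], [0, 0, -2.4, 0, 0, 0, 3], [0, 0, -2.4, 0, 0, 0, 3], [2.2, 2.5, 0, 0, 0, 2.6, 3], [2.2, 2.5, 0, 0, 0, 2.6, 3], [2.2, 2.5, 0, 0, 0, 2.6, 3], [2.2, 2.5, 0, 0, 0, 2.6, 3], [2.2, 2.5, 0, 0, 0, 2.6, 3], [2.2, 2.6, 0, 0, 0, 2.7, 3], [2.3, 2.6, 0, 0, 0, 2.7, 3], [2.3, 2.6, 0, 0, 0, 2.7, 3], [0, 0, 0, 0, 0, 0, 3], [0, 0, 0, 0, 0, 0, 3]])

```text
clock: 9.82
eef_pos: [623.1, 121.3, 108.9]
eef_rot: [3.142, 0.001, -0.068]
wrist_force: [-0.6, 0.6, -2.7]
finger_gap: 41.8
```

```bash

python3 - <<'E'
from h import *
plan([623,120,45],-4,4)
w=camera('wrist'); save(w,'w4')
E
```

```text
4 rows [0.0, 0.03, 1.6] [0.0, 0.02, 0.03] mm/row 16.0
```

View pics/w4.png

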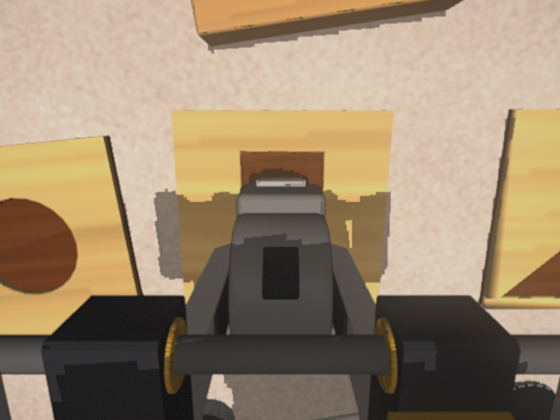

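Call:
jog_arm(increments=[[0, 0.1, 1.6, 0, 0, 0, 3], [0, 0, 1.6, 0, 0, 0, 3], [0, 0, 1.6, 0, 0, 0, 3], [0, 0, 1.2, 0, 0, 0, 3], [0, 0, 0.5, 0, 0, 0, 3], [0, 0, 0.3, 0, 0, 0, 3], [0, 0, 0, 0, 0, 0, 3]])

```text
clock: 10.75
eef_pos: [623.8, 120.0, 41.8]
eef_rot: [-3.141, -0.001, -0.068]
wrist_force: [-0.8, -0.4, -3.0]
finger_gap: 41.9
```

```bash

python3 - <<'E'
from h import *
w=camera('wrist'); save(w,'w5');print(read_state()['eef_pos'],read_state()['wrist_force'])
E
```

```text
[623.77502548 119.98234392  41.82498612] [-0.03454669 -0.01494105 -3.11294821]
```

View pics/w5.png

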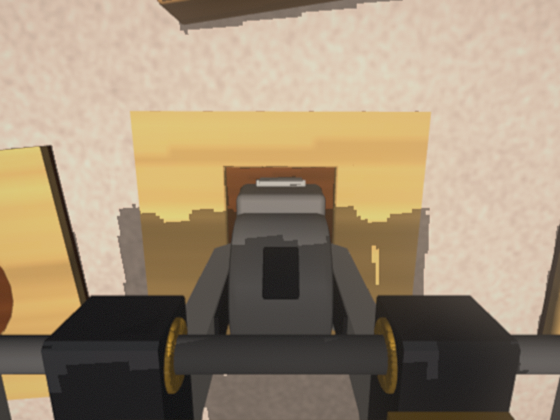

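Call:
jog_arm(increments=[[0, 0, 0.1, 0, 0, 0, 3], [0, 0, 0, 0, 0, 0, 4.6], [0, 0, 0, 0, 0, 0, 6], [0, 0, 0, 0, 0, 0, 8], [0, 0, -1, 0, 0, 0, 9.4], [0, 0, -2, 0, 0, 0, 9.4], [0, 0, -4, 0, 0, 0, 9.4], [-2, 0, -4, 0, 0, 0, 9.4], [-3, 0, -4, 0, 0, 0, 9.4], [-3, 0, -3, 0, 0, 0, 9.4], [0, 0, 0, 0, 0, 0, 9.4]])

```text
clock: 12.18
eef_pos: [543.6, 125.8, 224.6]
eef_rot: [-3.14, -0.006, -0.068]
wrist_force: [-0.4, -0.4, -0.2]
finger_gap: 94.0
```

```bash

python3 - <<'E'
from tools import *
w=camera('wrist'); save(w,'w6')
print(read_state()['eef_pos'])
for r in regions_of(w,'tape_measure'):
    q,i=fit(w,r['mask'],'tape_measure',(623,120,-.07),dz=4); print(r['conf'],np.round(q,3),i)
    if i>.5: cv2.imwrite('pics/ov6.png',overlay(w,'tape_measure',q,'',dz=4))
E
```

```text
[543.95011203 125.54460195 222.53322921]
0.96 [ 6.23e+02  1.20e+02 -7.00e-02] 0.0
0.95 [ 6.21962e+02  1.19270e+02 -7.50000e-02] 0.9002685446523991
```

View pics/w6.png

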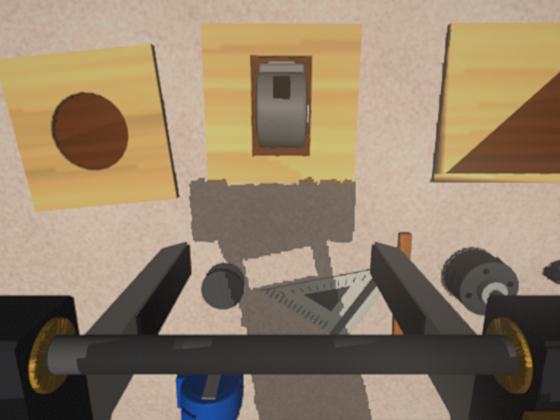

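View pics/ov6.png

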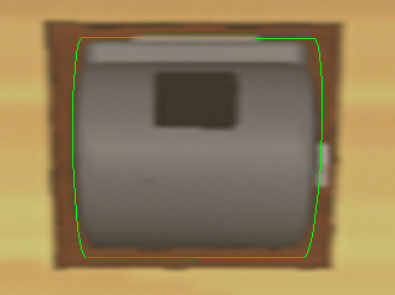

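```bash

python3 - <<'E'
from tools import *
a=np.load('w1.npy',allow_pickle=True).item()
print(unproj(a,[(99,172),(110,172),(106,281),(117,280)],5))
w=np.load('w3.npy',allow_pickle=True).item()
print(unproj(w,[(421,145),(501,207)],5))
c,s=np.cos(-.649),np.sin(-.649)
print([ (442.9+c*x-s*y,84.1+s*x+c*y) for x,y in((-58,47),(-58,-58))])
plan([401.3,49.1,110],-37.2,8)
plan([401.3,49.1,32],-37.2,4,cur=[401.3,49.1,110,-37.2])
E
```

```text
[[ 4.81156177e+02 -3.17507827e-01  5.00000000e+00]
 [ 4.81142139e+02 -1.39148325e+01  5.00000000e+00]
 [ 3.34101061e+02  9.09113872e+00  5.00000000e+00]
 [ 3.35544681e+02 -5.80478875e+00  5.00000000e+00]]
[[422.27165404 156.28852509   5.        ]
 [358.18418696  66.4784021    5.        ]]
[(np.float64(425.0983928803191), np.float64(156.5989847098325)), (np.float64(361.63744083523477), np.float64(72.94668309456605))]
8 rows [-1.41, 1.49, 1.39] [-0.0, -0.01, 4.16] mm/row 24.8
4 rows [0.0, -0.0, 1.95] [0.0, 0.0, 0.0] mm/row 19.5
```

Call:
jog_arm(increments=[[-1.4, 1.5, 1.4, 0, 0, 4.2, 4], [-1.4, 1.5, 1.4, 0, 0, 4.2, 4], [-1.4, 1.5, 1.4, 0, 0, 4.2, 4], [-1.4, 1.5, 1.4, 0, 0, 4.2, 4], [-1.4, 1.5, 1.4, 0, 0, 4.2, 4], [-1.4, 1.5, 1.4, 0, 0, 4.1, 4], [-1.4, 1.5, 1.4, 0, 0, 4.1, 4], [-1.4, 1.4, 1.4, 0, 0, 4.1, 4], [0, 0, 0, 0, 0, 0, 4], [0, 0, 0, 0, 0, 0, 4]], squeeze=40)

```text
clock: 13.52
eef_pos: [402.9, 49.2, 108.7]
eef_rot: [-3.141, -0.0, -0.648]
wrist_force: [-0.5, 0.5, -0.5]
finger_gap: 40.2
```

```bash

python3 - <<'E'
from tools import *
w=camera('wrist'); save(w,'w7'); print(read_state()['finger_gap'])
plan([401.3,49.1,32],-37.2,4)
for r in regions_of(w,'layout_square'):
    m=r['mask']; print(r['conf'],m.sum())
    q,i=fit(w,m,'layout_square',(442.9,84.1,-.649)); print(q,i)
E
```

```text
39.963229316754706
4 rows [-0.03, 0.03, 1.92] [-0.0, -0.01, 0.02] mm/row 19.2
0.66 8818
[np.float64(442.8833529760448), np.float64(84.76491635960619), np.float64(-0.6449906273829596)] 0.8835655503951764
```

View pics/w7.png

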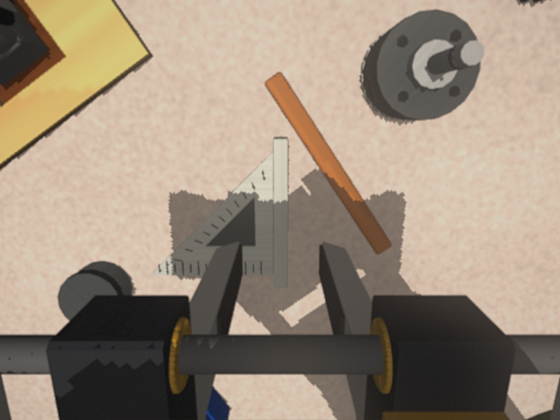

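Call:
jog_arm(increments=[[-0.1, 0.1, 1.9, 0, 0, 0, 4], [0, 0, 1.9, 0, 0, 0, 4], [0, 0, 1.9, 0, 0, 0, 4], [0, 0, 1.9, 0, 0, 0, 4], [0, 0, 0, 0, 0, 0, 4], [0, 0, 0, 0, 0, 0, 0.5], [0, 0, 0, 0, 0, 0, 0.5], [0, 0, 0, 0, 0, 0, 0.5], [0, 0, 0, 0, 0, 0, 0.5], [0, 0, 0, 0, 0, 0, 0.5]])

```text
clock: 14.88
eef_pos: [400.8, 49.1, 32.9]
eef_rot: [-3.141, -0.001, -0.649]
wrist_force: [-1.3, -0.2, 6.7]
finger_gap: 9.7
```

```bash

python3 - <<'E'
from h import *
plan([592.1,-165.6,100],-4,10,cur=[401.3,49.1,100,-37.2])
E
```

```text
10 rows [2.62, 1.28, 0.0] [0.0, 0.0, -3.32] mm/row 29.1
```

Call:
jog_arm(increments=[[0, 0, -1, 0, 0, 0, 0.5], [0, 0, -2.5, 0, 0, 0, 0.5], [0, 0, -3.5, 0, 0, 0, 0.5], [0, 0, -3, 0, 0, 0, 0.5], [0, 0, -2.7, 0, 0, 0, 0.5], [2.6, 1.3, 0, 0, 0, -3.3, 0.5], [2.6, 1.3, 0, 0, 0, -3.3, 0.5], [2.6, 1.3, 0, 0, 0, -3.3, 0.5], [2.6, 1.3, 0, 0, 0, -3.3, 0.5], [2.6, 1.3, 0, 0, 0, -3.3, 0.5], [2.6, 1.3, 0, 0, 0, -3.3, 0.5], [2.6, 1.3, 0, 0, 0, -3.3, 0.5], [2.6, 1.3, 0, 0, 0, -3.3, 0.5], [2.7, 1.2, 0, 0, 0, -3.4, 0.5], [2.7, 1.2, 0, 0, 0, -3.4, 0.5], [0, 0, 0, 0, 0, 0, 0.5], [0, 0, 0, 0, 0, 0, 0.5]])

```text
clock: 17.0
eef_pos: [590.7, -165.0, 159.4]
eef_rot: [-3.141, 0.001, -0.07]
wrist_force: [-0.2, 0.4, -1.2]
finger_gap: 10.0
```

```bash

python3 - <<'E'
from h import *
plan([592.1,-165.6,60],-4,4)
w=camera('wrist'); save(w,'w8')
E
```

```text
4 rows [0.04, 0.01, 2.49] [-0.0, 0.01, -0.01] mm/row 24.9
```

View pics/w8.png

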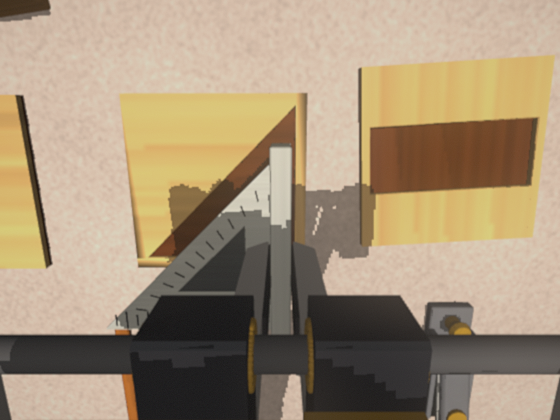

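Call:
jog_arm(increments=[[0.1, 0, 2.9, 0, 0, 0, 0.5], [0, 0, 2.9, 0, 0, 0, 0.5], [0, 0, 2.9, 0, 0, 0, 0.5], [0, 0, 2.4, 0, 0, 0, 0.5], [0, 0, 0, 0, 0, 0, 0.5]])

```text
clock: 17.68
eef_pos: [591.1, -164.8, 47.3]
eef_rot: [-3.141, 0.003, -0.07]
wrist_force: [-0.2, -0.6, -1.6]
finger_gap: 9.8
```

```bash

python3 - <<'E'
from h import *
plan([592.1,-165.6,37],-4,2)
w=camera('wrist'); save(w,'w9')
E
```

```text
2 rows [0.05, 0.04, 0.52] [-0.02, 0.08, -0.0] mm/row 5.2
```

View pics/w9.png

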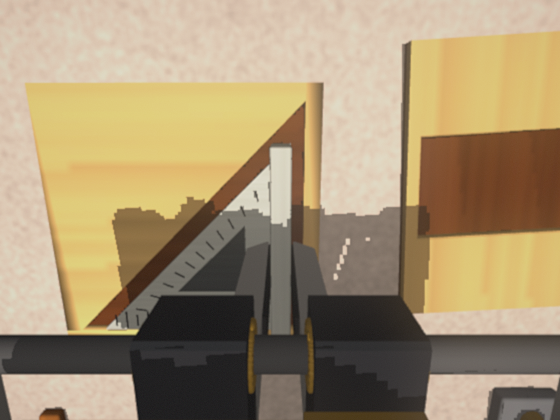

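Call:
jog_arm(increments=[[0, 0, 0.5, 0, 0, 0, 0.5], [0.1, 0.1, 0.5, 0, 0, 0, 0.5], [0, 0, 0, 0, 0, 0, 0.5], [0, 0, 0, 0, 0, 0, 0.5]])

```text
clock: 18.23
eef_pos: [593.3, -166.6, 38.6]
eef_rot: [3.142, -0.0, -0.07]
wrist_force: [0.2, 0.2, -2.2]
finger_gap: 9.5
```

```bash

python3 - <<'E'
from h import *
s=read_state();print(s['eef_pos'],s['wrist_force'])
w=camera('wrist'); save(w,'w10')
E
```

```text
[ 593.26344081 -166.5650048    38.64119605] [ 0.23077266  0.23574827 -2.18188351]
```

View pics/w10.png

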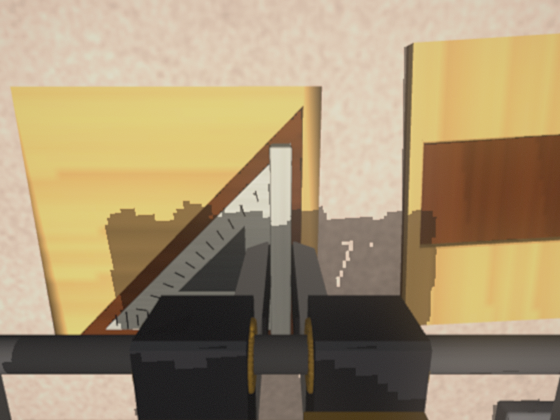

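Call:
jog_arm(increments=[[0, 0, 0.1, 0, 0, 0, 0.5], [0, 0, 0.1, 0, 0, 0, 0.5], [0, 0, 0, 0, 0, 0, 0.5], [0, 0, 0, 0, 0, 0, 1.5], [0, 0, 0, 0, 0, 0, 2.5], [0, 0, 0, 0, 0, 0, 3.5], [0, 0, -0.5, 0, 0, 0, 4], [0, 0, -2, 0, 0, 0, 5], [-1, 0, -4, 0, 0, 0, 9.4], [-2, 0, -4, 0, 0, 0, 9.4], [-3, 0, -4, 0, 0, 0, 9.4], [-3, 0, -4, 0, 0, 0, 9.4], [0, 0, 0, 0, 0, 0, 9.4], [0, 0, 0, 0, 0, 0, 9.4]])

```text
clock: 20.02
eef_pos: [503.5, -160.2, 221.8]
eef_rot: [3.141, -0.001, -0.07]
wrist_force: [-1.3, 0.0, -0.7]
finger_gap: 93.6
```

```bash

python3 - <<'E'
from tools import *
w=camera('wrist'); save(w,'w11')
print(read_state()['eef_pos'])
for nm,q0,dz in [('layout_square',(607.8,-113.6,-.07),4),('block_plane',(419,-310,-.03),0),('hole_saw',(430.8,-79.8,0),0)]:
  for r in regions_of(w,nm):
    q,i=fit(w,r['mask'],nm,q0,dz=dz); print(nm,r['conf'],np.round(q,3),i)
    if i>.5: cv2.imwrite('pics/ov11_%s.png'%nm,overlay(w,nm,q,'',dz=dz))
E
```

```text
[ 503.44752048 -160.14556801  221.07261083]
layout_square 0.84 [ 6.08308e+02 -1.15421e+02 -6.80000e-02] 0.9749266024314792
block_plane 0.65 [ 4.18551e+02 -3.14150e+02 -1.60000e-02] 0.7001634288101646
hole_saw 0.73 [ 4.30932e+02 -7.97150e+01 -1.00000e-01] 0.8150375139679668
```

View pics/w11.png

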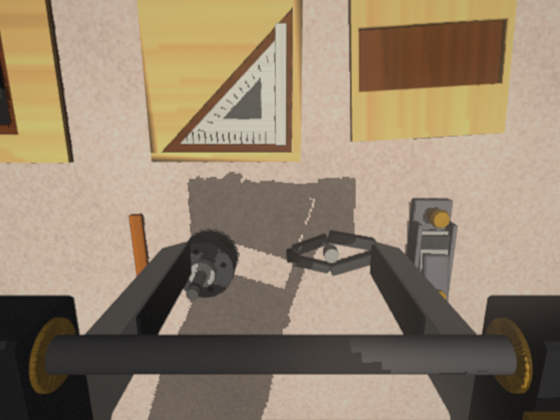

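View pics/ov11_layout_square.png

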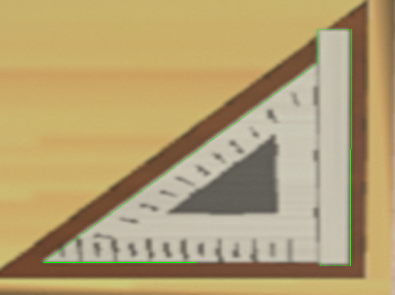

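```bash

python3 - <<'E'
from h import *
plan([430.8,-79.8,130],-4,6)
plan([612,311,170],-4,10,cur=[430.8,-79.8,170,-4])
E
```

```text
6 rows [-1.3, -1.25, 1.51] [-0.01, 0.02, 0.0] mm/row 23.5
10 rows [1.53, -4.02, -0.0] [0.0, 0.0, 0.0] mm/row 43.1
```

Call:
jog_arm(increments=[[-1.3, -1.2, 1.5, 0, 0, 0, 5], [-1.3, -1.2, 1.5, 0, 0, 0, 5], [-1.3, -1.3, 1.5, 0, 0, 0, 5], [-1.3, -1.3, 1.5, 0, 0, 0, 5], [-1.3, -1.3, 1.5, 0, 0, 0, 5], [-1.3, -1.2, 1.5, 0, 0, 0, 5], [0, 0, 0, 0, 0, 0, 5], [0, 0, 0, 0, 0, 0, 5]], squeeze=30)

```text
clock: 21.22
eef_pos: [431.5, -80.3, 131.9]
eef_rot: [3.141, -0.0, -0.07]
wrist_force: [-0.0, 0.3, -0.4]
finger_gap: 50.2
```

```bash

python3 - <<'E'
from h import *
plan([430.8,-79.8,77],-4,3)
w=camera('wrist'); save(w,'w12')
E
```

```text
3 rows [-0.03, -0.02, 1.83] [0.0, -0.01, 0.0] mm/row 18.3
```

View pics/w12.png

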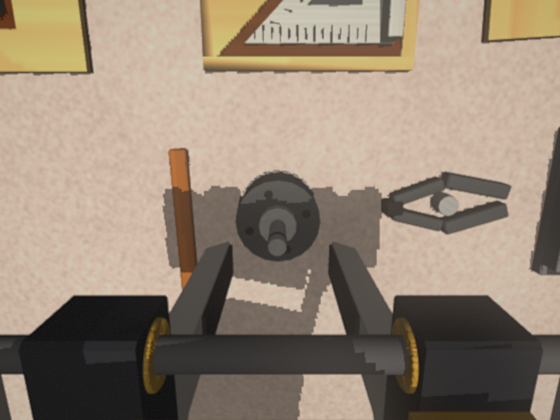

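Call:
jog_arm(increments=[[-0.1, 0, 1.8, 0, 0, 0, 5], [0, 0, 1.8, 0, 0, 0, 5], [0, 0, 1.9, 0, 0, 0, 5], [0, 0, 0, 0, 0, 0, 5], [0, 0, 0, 0, 0, 0, 0.6], [0, 0, 0, 0, 0, 0, 0.6], [0, 0, 0, 0, 0, 0, 0.6], [0, 0, 0, 0, 0, 0, 0.6], [0, 0, 0, 0, 0, 0, 0.6], [0, 0, 0, 0, 0, 0, 0.6]])

```text
clock: 22.52
eef_pos: [429.7, -79.9, 76.3]
eef_rot: [-3.142, 0.0, -0.07]
wrist_force: [-0.7, -0.7, -1.5]
finger_gap: 10.2
```

Call:
jog_arm(increments=[[0, 0, -2, 0, 0, 0, 0.6], [0, 0, -4, 0, 0, 0, 0.6], [0, 0, -4, 0, 0, 0, 0.6], [1.5, -4, 0, 0, 0, 0, 0.6], [1.5, -4, 0, 0, 0, 0, 0.6], [1.5, -4, 0, 0, 0, 0, 0.6], [1.5, -4, 0, 0, 0, 0, 0.6], [1.5, -4, 0, 0, 0, 0, 0.6], [1.5, -4, 0, 0, 0, 0, 0.6], [1.5, -4, 0, 0, 0, 0, 0.6], [1.5, -4, 0, 0, 0, 0, 0.6], [1.6, -4, 0, 0, 0, 0, 0.6], [1.7, -4.2, 0, 0, 0, 0, 0.6], [0, 0, 0, 0, 0, 0, 0.6], [0, 0, 0, 0, 0, 0, 0.6]])

```text
clock: 24.4
eef_pos: [610.2, 309.9, 175.8]
eef_rot: [3.141, 0.001, -0.07]
wrist_force: [-0.2, 0.1, -2.8]
finger_gap: 10.3
```

```bash

python3 - <<'E'
from h import *
plan([612,311,81],-4,4)
w=camera('wrist'); save(w,'w13')
E
```

```text
4 rows [0.04, -0.03, 2.37] [0.01, 0.01, -0.0] mm/row 23.7
```

View pics/w13.png

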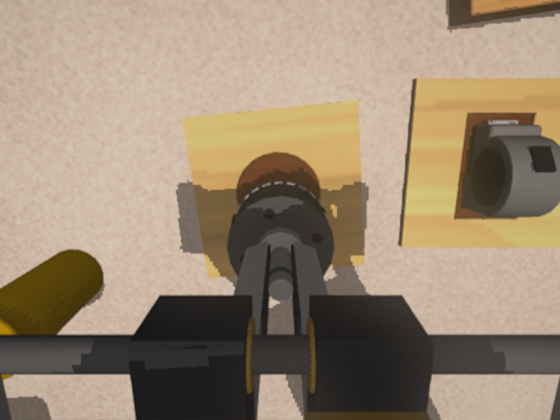

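Call:
jog_arm(increments=[[0.1, -0.1, 2.4, 0, 0, 0, 0.6], [0.1, 0, 2.4, 0, 0, 0, 0.6], [0, 0, 2.4, 0, 0, 0, 0.6], [0, 0, 1.6, 0, 0, 0, 0.6], [0, 0, 0, 0, 0, 0, 0.6], [0, 0, 0, 0, 0, 0, 0.6]])

```text
clock: 25.2
eef_pos: [613.0, 311.3, 89.7]
eef_rot: [-3.141, -0.001, -0.07]
wrist_force: [-1.1, 0.3, -1.4]
finger_gap: 10.4
```

```bash

python3 - <<'E'
from h import *
plan([612,311,80.5],-4,1)
w=camera('wrist'); save(w,'w14')
E
```

```text
1 rows [-0.1, 0.04, 0.92] [-0.04, -0.08, -0.01] mm/row 9.3
```

View pics/w14.png

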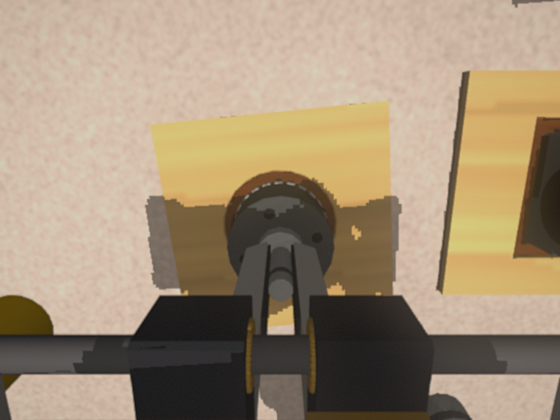

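Call:
jog_arm(increments=[[-0.1, 0, 0.5, 0, 0, 0, 0.6], [0, 0, 0.4, 0, 0, 0, 0.6], [0, 0, 0, 0, 0, 0, 0.6], [0, 0, 0, 0, 0, 0, 0.6]])

```text
clock: 25.75
eef_pos: [611.8, 311.6, 79.9]
eef_rot: [-3.141, -0.001, -0.07]
wrist_force: [-0.0, 0.9, 4.2]
finger_gap: 10.2
```

```bash

python3 - <<'E'
from h import *
plan([612,311,80.3],-4,1)
w=camera('wrist'); save(w,'w15')
E
```

```text
1 rows [0.02, 0.06, -0.04] [-0.03, -0.05, 0.0] mm/row 0.7
```

View pics/w15.png

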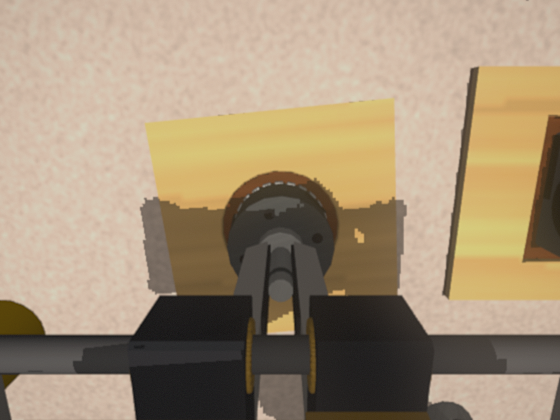

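Call:
jog_arm(increments=[[0, 0, 0, 0, 0, 0, 2], [0, 0, 0, 0, 0, 0, 4], [0, 0, 0, 0, 0, 0, 5], [0, 0, -2, 0, 0, 0, 6], [0, 0, -4, 0, 0, 0, 6], [-2, 0, -4, 0, 0, 0, 9.4], [-3, 0, -4, 0, 0, 0, 9.4], [-3, 0, -1, 0, 0, 0, 9.4], [0, 0, 0, 0, 0, 0, 9.4], [0, 0, 0, 0, 0, 0, 9.4]])

```text
clock: 27.05
eef_pos: [532.2, 316.8, 229.9]
eef_rot: [-3.141, -0.0, -0.07]
wrist_force: [-0.7, -0.3, 0.2]
finger_gap: 94.0
```

```bash

python3 - <<'E'
from tools import *
w=camera('wrist'); save(w,'w16')
print(read_state()['eef_pos'])
for nm,q0,dz in [('hole_saw',(612,311,0),4)]:
  for r in regions_of(w,nm):
    q,i=fit(w,r['mask'],nm,q0,dz=dz); print(nm,r['conf'],np.round(q,3),i)
plan([375,-310,225],0,15)
E
```

```text
[532.32445648 316.72383282 229.29722214]
hole_saw 0.57 [6.12128e+02 3.10583e+02 2.34000e-01] 0.9795425176632487
15 rows [-0.89, 4.22, 0.03] [0.0, 0.0, -0.27] mm/row 43.1
```

View pics/w16.png

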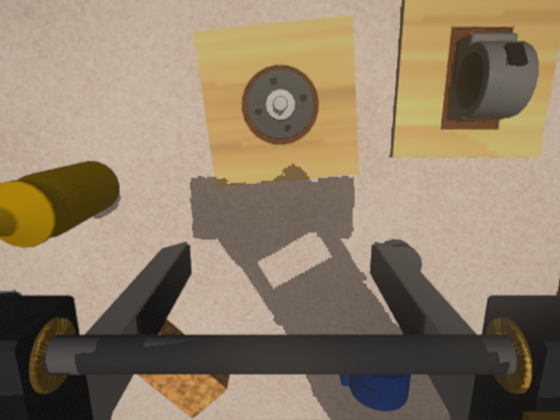

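Call:
jog_arm(increments=[[-0.9, 4.2, 0, 0, 0, -0.3, 9.4], [-0.9, 4.2, 0, 0, 0, -0.3, 9.4], [-0.9, 4.2, 0, 0, 0, -0.3, 9.4], [-0.9, 4.2, 0, 0, 0, -0.3, 9.4], [-0.9, 4.2, 0, 0, 0, -0.3, 9.4], [-0.9, 4.2, 0, 0, 0, -0.3, 9.4], [-0.9, 4.2, 0, 0, 0, -0.3, 9.4], [-0.9, 4.2, 0, 0, 0, -0.3, 9.4], [-0.9, 4.2, 0, 0, 0, -0.3, 9.4], [-0.9, 4.2, 0, 0, 0, -0.3, 9.4], [-0.9, 4.2, 0, 0, 0, -0.2, 9.4], [-0.9, 4.2, 0, 0, 0, -0.2, 9.4], [-0.9, 4.2, 0, 0, 0, -0.2, 9.4], [-0.9, 4.2, 0, 0, 0, -0.2, 9.4], [-0.9, 4.2, 0, 0, 0, -0.2, 9.4], [0, 0, 0, 0, 0, 0, 9.4], [0, 0, 0, 0, 0, 0, 9.4]])

```text
clock: 29.28
eef_pos: [375.2, -307.8, 229.0]
eef_rot: [-3.141, 0.001, -0.001]
wrist_force: [0.3, -0.1, -0.2]
finger_gap: 93.7
```

```bash

python3 - <<'E'
from tools import *
w=camera('wrist'); save(w,'w17'); np.save('w17.npy',w,allow_pickle=True)
print(read_state()['eef_pos'],read_state()['eef_rot'])
for nm,q0,dz in [('block_plane',(418,-312,-.03),0)]:
  for r in regions_of(w,nm):
    for q0 in [(418,-312,-.03),(418,-312,3.11)]:
      q,i=fit(w,r['mask'],nm,q0,dz=dz); print(nm,r['conf'],np.round(q,3),i)
      if i>.5: cv2.imwrite('pics/ov17_%d.png'%(q0[2]>1),overlay(w,nm,q,''))
E
```

```text
[ 375.44729622 -307.37066075  229.23460979] [-3.14104674e+00  3.78394019e-04  2.42585574e-04]
block_plane 0.67 [ 4.17868e+02 -3.13006e+02 -8.40000e-02] 0.9642093885872903
block_plane 0.67 [ 417.84  -313.131    3.06 ] 0.9613183149689296
```

View pics/w17.png

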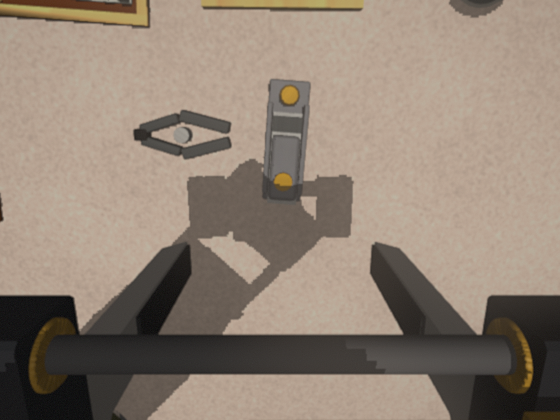

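View pics/ov17_0.png

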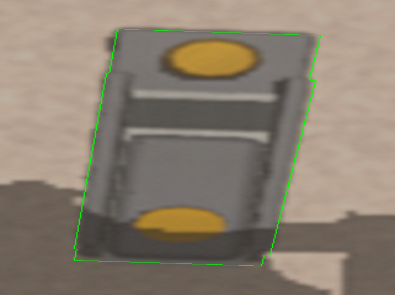

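```bash

python3 - <<'E'
from h import *
plan([409.9,-312.3,120],-4.8,4)
plan([409.9,-312.3,32],-4.8,4,cur=[409.9,-312.3,120,-4.8])
plan([618,-318.7,130],90,12,cur=[409.9,-312.3,130,-4.8])
E
```

```text
4 rows [0.86, 0.1, 2.73] [-0.0, 0.0, 1.21] mm/row 28.7
4 rows [-0.0, -0.0, 2.2] [0.0, 0.0, 0.0] mm/row 22.0
12 rows [1.48, 1.26, 0.0] [0.0, 0.0, -7.9] mm/row 19.5
```

Call:
jog_arm(increments=[[0.9, 0.1, 2.7, 0, 0, 1.2, 6], [0.9, 0.1, 2.7, 0, 0, 1.2, 6], [0.9, 0.1, 2.8, 0, 0, 1.2, 6], [0.8, 0.1, 2.8, 0, 0, 1.2, 6], [0, 0, 1, 0, 0, 0, 6], [0, 0, 0, 0, 0, 0, 6], [0, 0, 0, 0, 0, 0, 6]], squeeze=50)

```text
clock: 30.25
eef_pos: [410.4, -313.1, 110.6]
eef_rot: [3.141, -0.001, -0.083]
wrist_force: [0.3, 0.3, -0.3]
finger_gap: 59.9
```

```bash

python3 - <<'E'
from h import *
plan([409.9,-312.3,32],-4.8,4)
w=camera('wrist'); save(w,'w18')
E
```

```text
4 rows [-0.02, -0.02, 1.97] [0.01, -0.02, 0.0] mm/row 19.7
```

View pics/w18.png

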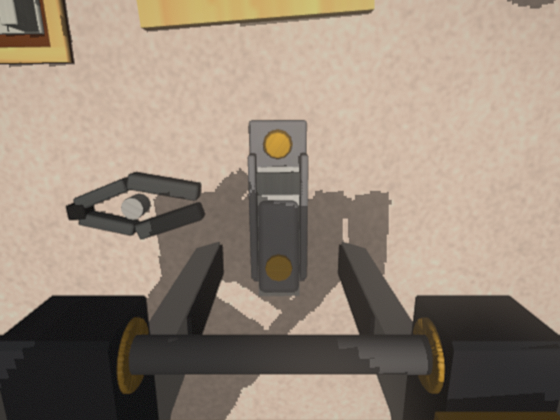

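Call:
jog_arm(increments=[[0, 0, 2, 0, 0, 0, 6], [0, 0, 2, 0, 0, 0, 6], [0, 0, 2, 0, 0, 0, 6], [0, 0, 1.8, 0, 0, 0, 6], [0, 0, 0, 0, 0, 0, 6], [0, 0, 0, 0, 0, 0, 3], [0, 0, 0, 0, 0, 0, 3], [0, 0, 0, 0, 0, 0, 3], [0, 0, 0, 0, 0, 0, 3], [0, 0, 0, 0, 0, 0, 3]])

```text
clock: 31.55
eef_pos: [410.4, -313.1, 32.1]
eef_rot: [3.141, -0.001, -0.084]
wrist_force: [-1.7, 3.0, 6.5]
finger_gap: 39.7
```

Call:
jog_arm(increments=[[0, 0, -1, 0, 0, 0, 3], [0, 0, -3, 0, 0, 0, 3], [0, 0, -3, 0, 0, 0, 3], [0, 0, -2.8, 0, 0, 0, 3], [1.5, 1.3, 0, 0, 0, -7.9, 3], [1.5, 1.3, 0, 0, 0, -7.9, 3], [1.5, 1.3, 0, 0, 0, -7.9, 3], [1.5, 1.3, 0, 0, 0, -7.9, 3], [1.5, 1.3, 0, 0, 0, -7.9, 3], [1.5, 1.3, 0, 0, 0, -7.9, 3], [1.5, 1.2, 0, 0, 0, -7.9, 3], [1.5, 1.2, 0, 0, 0, -7.9, 3], [1.5, 1.2, 0, 0, 0, -7.9, 3], [1.5, 1.2, 0, 0, 0, -7.9, 3], [1.4, 1.2, 0, 0, 0, -7.9, 3], [1.4, 1.2, 0, 0, 0, -7.9, 3], [0, 0, 0, 0, 0, 0, 3], [0, 0, 0, 0, 0, 0, 3]])

```text
clock: 33.8
eef_pos: [615.9, -321.0, 129.4]
eef_rot: [-3.141, -0.0, 1.568]
wrist_force: [0.1, 1.5, -4.6]
finger_gap: 39.4
```

```bash

python3 - <<'E'
from h import *
plan([618,-318.7,60],90,4)
w=camera('wrist'); save(w,'w19')
E
```

```text
4 rows [0.06, 0.05, 1.74] [-0.01, -0.0, -0.04] mm/row 17.4
```

View pics/w19.png

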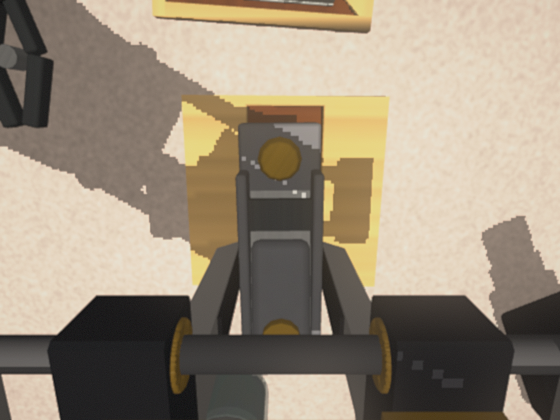

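Call:
jog_arm(increments=[[0.2, 0.2, 2.5, 0, 0, 0, 3], [0, 0, 2.5, 0, 0, 0, 3], [0, 0, 2, 0, 0, 0, 3], [0, 0, 1.4, 0, 0, 0, 3], [0, 0, 0, 0, 0, 0, 3], [0, 0, 0, 0, 0, 0, 3]])

```text
clock: 34.6
eef_pos: [618.8, -318.9, 46.4]
eef_rot: [3.14, 0.001, 1.57]
wrist_force: [0.6, 0.1, -4.3]
finger_gap: 39.8
```

```bash

python3 - <<'E'
from h import *
plan([618,-318.7,36.1],90,2)
w=camera('wrist'); save(w,'w20')
E
```

```text
2 rows [0.01, -0.04, 0.52] [0.04, 0.02, -0.01] mm/row 5.2
```

View pics/w20.png

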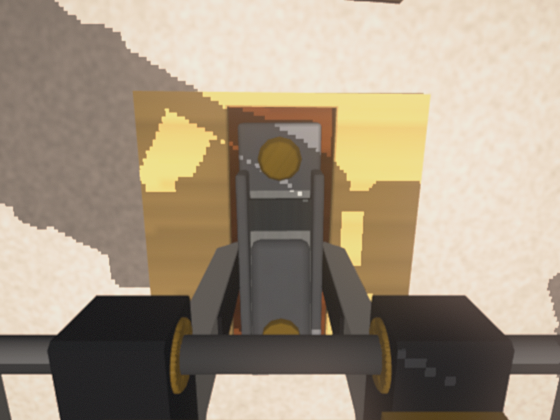

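Call:
jog_arm(increments=[[0, 0, 0.5, 0, 0, 0, 3], [0, 0, 0.5, 0, 0, 0, 3], [0, 0, 0, 0, 0, 0, 3], [0, 0, 0, 0, 0, 0, 3]])

```text
clock: 35.15
eef_pos: [618.7, -318.7, 35.9]
eef_rot: [3.141, 0.0, 1.571]
wrist_force: [-1.2, -0.5, 3.6]
finger_gap: 39.6
```

```bash

python3 - <<'E'
from h import *
print(read_state()['wrist_force'])
plan([618,-318.7,36.1],90,1)
w=camera('wrist'); save(w,'w21')
E
```

```text
[-1.24597421 -0.49525537  3.63117453]
1 rows [0.0, -0.07, -0.02] [0.04, 0.03, -0.0] mm/row 0.7
```

View pics/w21.png

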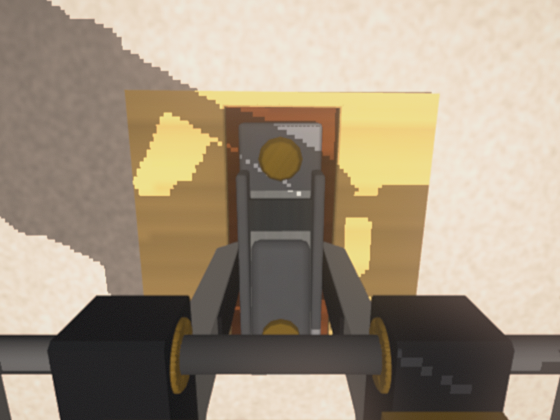

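Resting on the floor (contact force). Release and back out upward.

Call:
jog_arm(increments=[[0, 0, 0, 0, 0, 0, 4.5], [0, 0, 0, 0, 0, 0, 5.5], [0, 0, 0, 0, 0, 0, 6.5], [0, 0, 0, 0, 0, 0, 6.5], [0, 0, -1, 0, 0, 0, 6.5], [0, 0, -3, 0, 0, 0, 6.5], [0, 0, -5, 0, 0, 0, 6.5], [0, 0, -5, 0, 0, 0, 8], [-2, 0, -5, 0, 0, 0, 9.4], [-3, 0, -2, 0, 0, 0, 9.4], [0, 0, 0, 0, 0, 0, 9.4], [0, 0, 0, 0, 0, 0, 9.4]])

```text
clock: 36.7
eef_pos: [618.3, -367.9, 244.6]
eef_rot: [-3.141, -0.001, 1.571]
wrist_force: [0.4, 0.3, -0.8]
finger_gap: 94.3
```

```bash

python3 - <<'E'
from tools import *
w=camera('wrist'); save(w,'w22')
print(read_state()['eef_pos'])
for nm,q0,dz in [('block_plane',(618,-310.7,1.57),4)]:
  for r in regions_of(w,nm):
      q,i=fit(w,r['mask'],nm,q0,dz=dz); print(nm,r['conf'],np.round(q,3),i)
p=camera('top'); save(p,'top9'); p=camera('side'); save(p,'side9')
E
```

```text
[ 618.36754642 -367.68082476  244.42652697]
block_plane 0.65 [ 618.095 -311.227    1.57 ] 0.9720230920510056
```

View pics/w22.png

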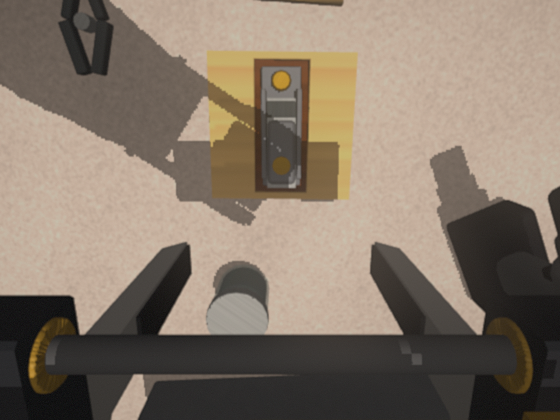

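View pics/side9.png

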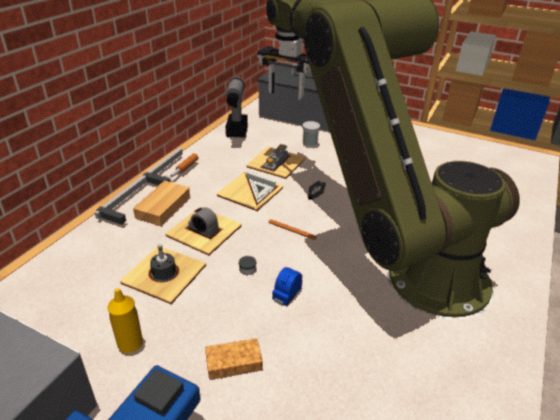

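View pics/top9.png

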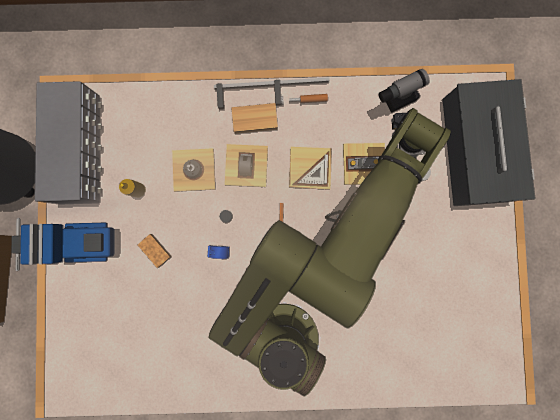

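All four tools sit in their pockets, the bottle and the jar are standing, and the gripper is clear of everything.

```bash
python3 -c "
from cell import *
print(sign_off())"
```

```text
the job is handed in; nothing more can be done
None
```

I put all four tools away in their matching inserts and handed the job in at about 37 s of the 112 s allowed. `sign_off()` gave no verdict, so what follows rests on my own camera checks.

After letting go of each tool, I fitted its outline in a wrist-camera picture and compared it with the pocket centre. The plane, tape and square were also checked for angle.

| Tool | Distance from pocket centre | Limit | Angle error |
|---|---|---|---|
| Tape measure | about 1.3 mm | 13 mm | under 0.01 rad |
| Layout square | about 1.9 mm | 24 mm | under 0.01 rad |
| Hole saw | about 0.5 mm | 11 mm | not needed |
| Block plane | about 0.6 mm | 13 mm | under 0.01 rad |

- **Depth:** I could not measure it directly. I lowered each tool to its pick-up height plus the 4 mm pocket floor. The saw and plane showed contact force there. The tape and square were let go about a millimetre or less above the floor. All four look flat and inside their pockets in the last pictures.
- **Fit quality:** The tape's outline matched less well (0.90 overlap, against 0.97 or better for the others), because my shape for its rounded back was only approximate. The picture shows it clearly inside its pocket.
- **Surroundings:** The glue bottle and screw jar are standing, and the blue look-alike tape was not touched. At hand-in the gripper was open and clear of everything.

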